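# Turn the hotplate up one click and start it

### The job

Turn the hotplate under the budare up by exactly one click: with a fingertip on the big knurled dial, rub it clockwise (seen from above) until it settles in the next click after the one it is in now, and not past it. Then press the round start button at the other end of the control strip all the way down and let go. Touch lightly, pinch or lift nothing, and leave the budare, the salt bowl and everything else on the counter where it stands.

Things in the scene. Friction and masses are not known exactly. Their poses are not given: they have to be found in the camera images.
- hob: portable hotplate, aluminium case 370 (x) by 400 (y) by 58 mm high, fixed to the counter. Origin at the centre of its underside at counter level; x points away from its control strip to the burner, y to the left as seen from the strip, z up. The strip is the bare part of the top (58 mm high) along its -x edge, holding the dial (left, +y) and the start button (right, -y). The burner disc and the budare lie on the rest of the top, up to 82 mm high; budare handle up to 95 mm.
- dial_centre (a point): centre of the top face of the dial, on its upright axis, 79.5 mm above the counter, at (-122, 95) mm in hob x, y. The dial is a flat black plastic disc, diameter 90 mm, 15.5 mm high, with a flat top and knurled rim (too wide to pinch); its underside stands 6 mm over the case. It floats on a spring: beyond about 1 N of push it sinks 1 mm per 2 N, at most 6 mm (13 N), and turns at any depth.
- dial_mark (a point): outer end of the flat bright pointer line on the dial's top, 42 mm from the axis; it turns with the dial
- dial (a joint): dial angle in rad, growing clockwise seen from above (hotter). Sprung clicks at 0 (off), 0.8 (low), 1.6 (high); stops at -0.08 and 1.68; it starts in off or low. At 0.8 the pointer points along hob -x. Between clicks it springs to the nearer one (turning point half way). It needs at most 0.07 N m, given by friction of a fingertip pressing on the top with 6 to 12 N, 30 mm off the axis (lighter may slip).
- start_button_top (a point): centre of the top of the round start button (diameter 28 mm), 80 mm above the counter, at (-122, -105) mm in hob x, y; it is pressed straight down
- start_button (a joint): travel of the start button in m: 0 is up, 0.006 fully down (about 5 N); springs back when let go
- budare: bystander: round black griddle pan, diameter 260 mm, loose on the burner, with a short handle; origin under its centre
- salt_bowl: bystander: white ceramic bowl, diameter 44 mm, 24 mm high, loose on the control strip between the dial and the button; origin under its centre
- turntable: bystander: round wooden turntable, diameter 240 mm, 30 mm high, loose on the counter; origin under its centre
- butter_dish: bystander: white ceramic butter dish, base plate 90 by 150 by 12 mm, on the turntable; origin under its centre
- butter_lid: bystander: lid of the butter dish, 74 by 130 by 50 mm plus a ball knob to 75 mm; origin at the centre of its rim plane
- grater: bystander: orange plastic hand grater lying flat, 255 by 86 by 14 mm; origin under the centre of its blade, handle to its -x
- tongs_a: bystander: stainless tongs lying on edge, 235 mm long, up to 85 mm wide, 14 mm high; origin on the counter near mid length
- tongs_b: bystander: second stainless tongs, the same size

How it is judged (in metres and radians):
On the way, in this order (a step that is already met when the one before it is completed fails the run):
1. the dial rests in the next click up ((value of joint dial between 0.68 and 0.92 rad or value of joint dial between 1.48 and 1.72 rad) and distance of dial_mark from where it was at the start of the episode between 0.026 and 0.039 m and velocity of joint dial between -0.2 and 0.2 rad/s), for 0.2 s.
2. the start button is pressed fully down with the dial in its new click ((value of joint dial between 0.68 and 0.92 rad or value of joint dial between 1.48 and 1.72 rad) and distance of dial_mark from where it was at the start of the episode between 0.026 and 0.039 m and value of joint start_button above 0.0048 m), for 0.05 s.
At the end, for the whole second after the job is handed in: The dial rests one click (0.8 rad clockwise) above the one it started in, within 0.12 rad, the start button is up again, and all bystanders stand within 30 mm of where they were ((value of joint dial between 0.68 and 0.92 rad or value of joint dial between 1.48 and 1.72 rad) and distance of dial_mark from where it was at the start of the episode between 0.026 and 0.039 m and value of joint start_button below 0.0012 m and distance of each of budare, salt_bowl, turntable, butter_dish, butter_lid, grater, tongs_a, tongs_b from where it was at the start of the episode below 0.03 m); the robot touches nothing.
It fails at once if the dial is turned past the next click (distance of dial_mark from where it was at the start of the episode above 0.0485 m).
It fails at once if the start button is pressed before the dial is turned (value of joint start_button above 0.003 m and distance of dial_mark from where it was at the start of the episode below 0.02 m).
It fails at once if the dial is pressed hard or pinched (over 25 N) (contact force between the fingers and dial above 25 N).
It fails at once if a bystander is lifted or pushed away (over 30 mm) (distance of any of budare, salt_bowl, turntable, butter_dish, butter_lid, grater, tongs_a, tongs_b from where it was at the start of the episode above 0.03 m).
It also fails if it takes over 38 s, if anything falls off the work surface, if the arm or the gripper's body presses on something with over 40 N, if the wrist force passes 120 N, or if a joint passes its speed limit or range.

### The arm

A 6-joint arm with a two-finger parallel gripper is mounted at the origin on the work surface. World frame = base frame: x ahead of the robot, y to its left, z up, the work surface at z = 0. Lengths are in m, angles in degrees, forces in N, time in s.
With the tool pointing down it reaches from about 0.3 to 0.95 m from the base axis. Payload 3.1 kg.
Tool frame: the origin (TCP) lies midway between the tips of the shut fingers; the grasp point (between the pads) lies manip.pinch_z behind it (manip.pinch_z is the distance from the TCP to the grasp point, in m); z points along the fingers, y is the direction in which the jaws open and shut (so a half turn about z gives the same grasp; the last joint's range is limited). The gripper opens to 85 mm and grips with 20 to 120 N. Pads are 22 mm wide; open, the fingers measure 114 mm over their backs; the gripper's body (76 mm by 85 mm) begins 54 mm behind the grasp point. The pads swing forward as they close: fully open they stand 13 mm farther back than shut.
Start: joints at [-79.452, 17.653, 93.61, -0, 68.738, -3.994], TCP at [0.157, -0.605, 0.231] pointing down, gripper open.
Joint ranges: [-175.34, 175.34], [-45.06, 112.39], [2.9, 150.54], [-68.45, 248.45], [3.09, 151.38], [-168.51, 168.51]. Speed limits (degrees/s): [159.86, 159.86, 180, 180, 180, 180].

### API

Orientations are given as [roll, pitch, yaw] about the fixed x, y, z axes, in that order (R = Rz(yaw) Ry(pitch) Rx(roll)).
In Python, from cell import manip gives the robot as it stands.
- The arm moves only by the shell command python3 -m crank 'ROWS'. ROWS is JSON, a list that holds one entry, the list of rows, each a list of 7 numbers: the finger opening in mm, from 0 to 85.4, then the shift along the tool's x, y, z in mm, then the turn, a rotation vector about the tool's x, y, z in degrees. In form: [[[hand, x, y, z, wx, wy, wz], ...]]. A call has 1 to 20 rows; each row is the pose to reach, as a shift and turn from the pose measured when the call began, along the tool's axes at that moment; what a row does not reach only later rows make up. A row lasts 1/12 s, in which the tool goes at most 41.7 mm and 7.16 degrees, less where a joint would pass 70% of its speed; a pose out of reach is approached as far as the arm can. A call with a gripper value outside its range is refused whole. The fingers move at their own pace and stop on an object; the grip force is fixed at half the most. Time passes only in rows, so rows that repeat a pose let the fingers close. It gives the time, the measured TCP pose, the force and the opening at its end, in the units of the state.
- manip.get_obs(): the state, without advancing time (a new reading comes with each control period).
- manip.snapshot(name): name is "side" or "top" or "wrist"; returns a dict with "color" (400x640x3 uint8, red, green, blue), "fovy" (degrees; the focal length in pixels is half the picture's height over the tangent of half this angle, whatever the lens; pixels are square), "cx", "cy" (the principal point, pixels), "k1" (the pictures are not rectified: a ray, as slopes to the right and down, at radius r is drawn at 1 + k1 r^2 times it, then the intrinsics apply), "R" (3x3) and "t" (3): a world point X has camera coordinates R X + t. Camera axes: x right, y down, z forward; pixel columns grow to the right and rows downward; lengths in m; the calibration is good to about 2 mm. A picture is of the moment at which its call begins. There is no depth.
- manip.hand_in(): hands the job in, once; it reports no verdict.
The state is a dict: "clock": time; "q": joint angles; "qd": joint speeds; "effort": joint torques, N m; "eef_pos": TCP position; "tool_rot": TCP orientation; "ft_force": force on the tool from outside, world axes, zero at the start; "torque": the same for the moment, N m; "gripper_width": finger opening in m.
Only numpy, scipy, OpenCV 4.12 (cv2) and the standard library are available. Lean on these libraries where they do the work, as an engineer would, in place of code of your own. Each camera call takes 0.05 s, during which the arm holds its last target.

## Working session

There is one attempt and no reset: what is moved stays moved. The work goes in short steps, Python scripts to look and compute and a shell command to move; the robot and the scene stay as the last step left them, time stands still between calls to the robot, and variables do not carry over. Pictures are saved under pics/ and viewed, and the job is handed in when it is done.

```bash
ls; mkdir -p pics; python3 - <<'E'
from cell import manip
import cv2
o=manip.get_obs();print(o, manip.pinch_z)
for n in("side","top","wrist"):
    s=manip.snapshot(n);cv2.imwrite(f"pics/{n}0.png",s["color"][:,:,::-1]);print(n,{k:v for k,v in s.items() if k!="color"})
E
```

```text
pics
{'clock': 0.0, 'q': array([-7.94509616e+01,  1.77039865e+01,  9.36910622e+01,  5.38938188e-04,
        6.87373629e+01, -3.99120916e+00]), 'qd': array([-0.07249194,  0.03501264,  0.00866456,  0.08293743,  0.14527818,
        0.02188321]), 'effort': array([ 2.72702295e-03, -4.15251231e+01, -2.76664299e+01,  9.25515110e-05,
        1.00769737e-02, -8.10967890e-06]), 'eef_pos': array([ 0.15676   , -0.60415973,  0.23003989]), 'tool_rot': array([-1.79867944e+02, -9.71688247e-03,  1.45400404e+01]), 'ft_force': array([-0.51386765, -0.29960686,  0.20903754]), 'torque': array([ 0.03789308,  0.01577095, -0.03460227]), 'gripper_width': 0.0853074914954298} 0.0187
side {'fovy': 45.65827781685322, 'cx': 324.88062028557516, 'cy': 207.0007906732387, 'k1': 0.005653003613408132, 'R': array([[-0.8189811 , -0.57356138,  0.01724223],
       [-0.43355157,  0.59881974, -0.67338545],
       [ 0.3759029 , -0.55896535, -0.73909048]]), 't': array([0.42475989, 0.31163354, 1.29485205])}
top {'fovy': 48.134106113966425, 'cx': 318.44204457730723, 'cy': 202.6069028646838, 'k1': -0.05294788259163034, 'R': array([[ 0.00552441, -0.99996996, -0.00543729],
       [-0.99359296, -0.00487522, -0.11291263],
       [ 0.11288273,  0.00602623, -0.99359004]]), 't': array([-0.01233625,  0.54090553,  1.38432834])}
wrist {'fovy': 69.48164392251846, 'cx': 320.38519237609887, 'cy': 200.76209666175126, 'k1': -0.002967705486481611, 'R': array([[ 0.25017149, -0.9681989 , -0.00226216],
       [-0.92422543, -0.23950411,  0.29739728],
       [-0.28848152, -0.07230957, -0.95475114]]), 't': array([-0.62402853, -0.03846346,  0.38148392])}
```

View pics/top0.png

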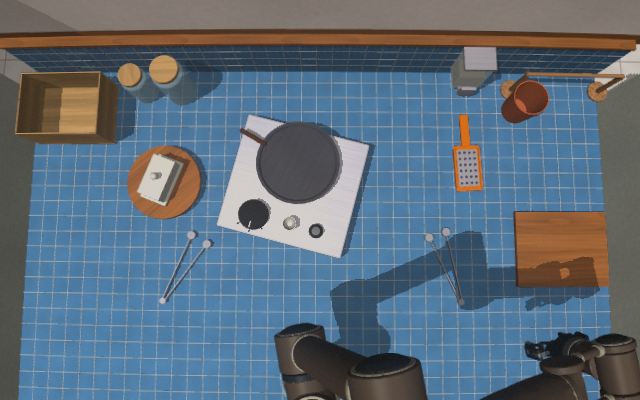

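View pics/side0.png

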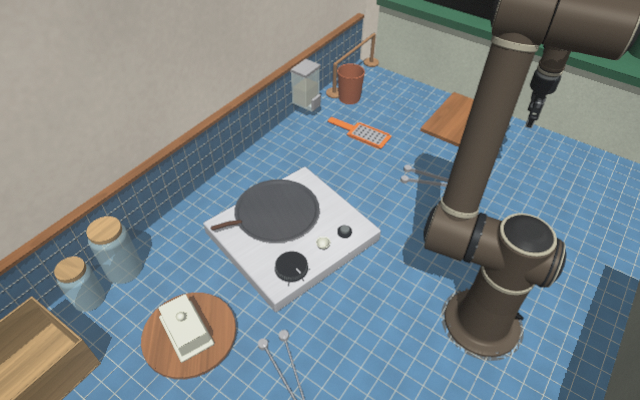

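View pics/wrist0.png

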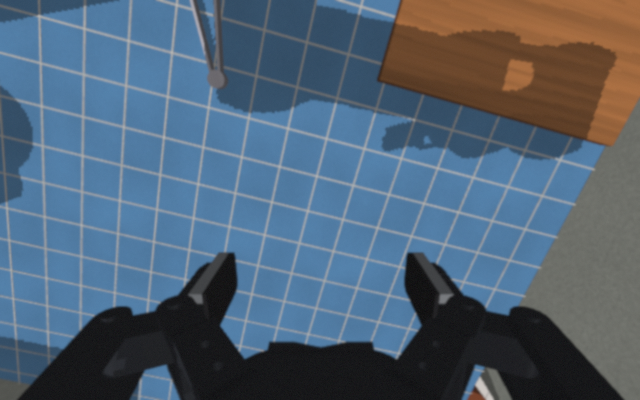

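The top picture shows the hob with corners near (248,115), (370,146), (340,257) and (218,226). The dial is at (253,214), the bowl at (291,223) and the button at (316,231). I'll zoom in for accurate measurements.

```bash
cat > h.py <<'E'
import numpy as np,cv2
def ray(s,u,v):
    f=200/np.tan(np.radians(s["fovy"]/2));K=np.array([[f,0,s["cx"]],[0,f,s["cy"]],[0,0,1]])
    p=cv2.undistortPoints(np.array([[[u,v]]],float),K,np.array([s["k1"],0,0,0.]))[0,0]
    R=np.array(s["R"]);return -R.T@s["t"],R.T@np.array([p[0],p[1],1])
def at(s,u,v,z):
    c,d=ray(s,u,v);return c+d*(z-c[2])/d[2]
def proj(s,X):
    f=200/np.tan(np.radians(s["fovy"]/2));K=np.array([[f,0,s["cx"]],[0,f,s["cy"]],[0,0,1]])
    return cv2.projectPoints(np.array(X,float).reshape(-1,3),cv2.Rodrigues(np.array(s["R"]))[0],np.array(s["t"],float),K,np.array([s["k1"],0,0,0.]))[0][:,0]
def crop(s,x0,y0,w,h,k,name):
    cv2.imwrite(name,cv2.resize(np.ascontiguousarray(s["color"][y0:y0+h,x0:x0+w,::-1]),None,fx=k,fy=k,interpolation=cv2.INTER_CUBIC))
E
python3 - <<'E'
from cell import manip
from h import *
s=manip.snapshot("top");crop(s,210,105,165,165,3.6,"pics/topc.png".replace("c","c1"))
crop(s,225,190,110,70,7,"pics/topc2.png")
for u,v in[(248,115),(370,146),(340,257),(218,226)]:print(at(s,u,v,.058))
print(at(s,253,214,.0795),at(s,316,231,.08),at(s,291,223,.08))
s=manip.snapshot("side");crop(s,265,220,100,75,8,"pics/sidec2.png")
E
```

```text
[0.81733748 0.21604271 0.058     ]
[ 0.71789092 -0.17090694  0.058     ]
[ 0.37077456 -0.07652849  0.058     ]
[0.46352149 0.30052071 0.058     ]
[0.49949054 0.18940161 0.0795    ] [ 0.44879739 -0.00289829  0.08      ] [0.47265152 0.07312833 0.08      ]
```

View pics/topc2.png

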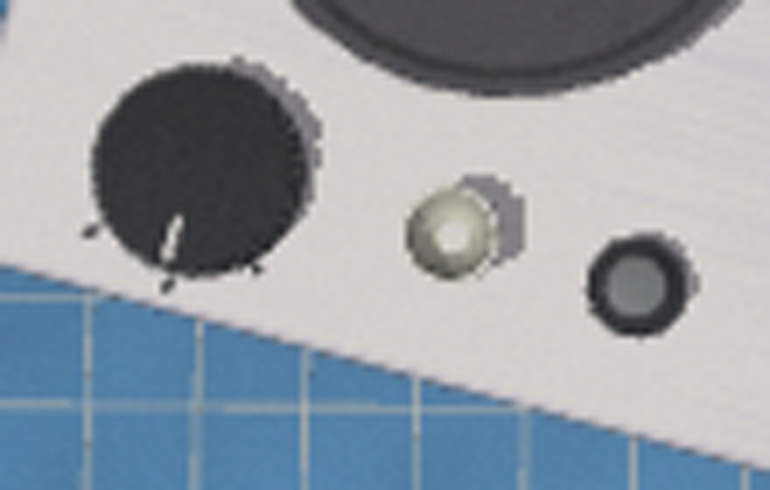

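View pics/sidec2.png

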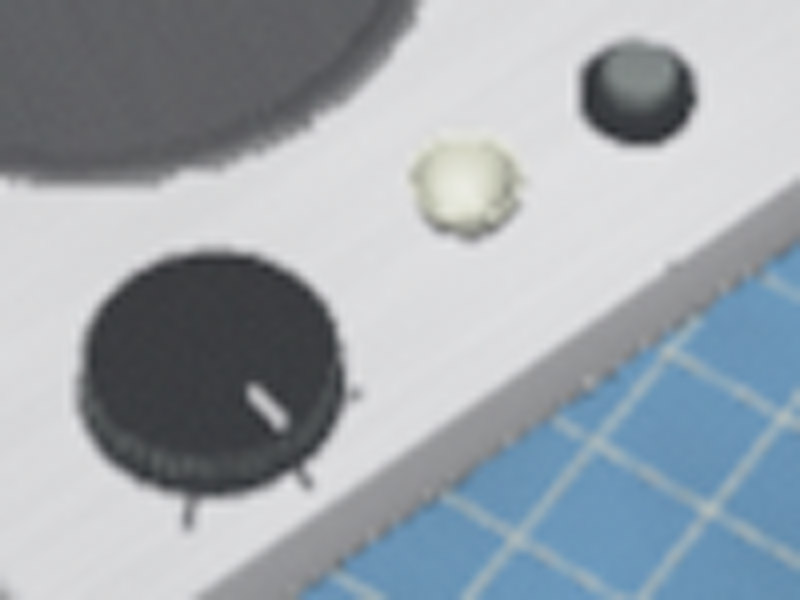

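Top crop: the pointer aims along hob -x, towards the middle tick, so the dial is in low (0.8) and the target is high. Clockwise moves the pointer to the left tick in this view. I'll triangulate the dial centre and the button from both views.

```bash
python3 - <<'E'
from cell import manip
from h import *
from scipy.optimize import least_squares
T=manip.snapshot("top");S=manip.snapshot("side")
tp=lambda x,y:(225+(x+.5)/7-.5,190+(y+.5)/7-.5)
sp=lambda x,y:(265+(x+.5)/8-.5,220+(y+.5)/8-.5)
obs=[("dial",(-122,95,79.5),tp(200,169),sp(212,358)),("btn",(-122,-105,80),tp(636,286),sp(640,72)),]
for n,l,a,b in obs:
    print(n,"top",at(T,*a,l[2]/1e3),"side",at(S,*b,l[2]/1e3))
a,b=tp(168,262),sp(286,428);print("mark",at(T,*a,.0795),at(S,*b,.0795))
print("bowl",at(T,*tp(450,236),.075),at(S,*sp(466,190),.075))
def W(p,l):
    c,s=np.cos(p[2]),np.sin(p[2]);return [p[0]+c*l[0]/1e3-s*l[1]/1e3,p[1]+s*l[0]/1e3+c*l[1]/1e3,l[2]/1e3]
cor=[((185,200,58),(248,115)),((185,-200,58),(370,146)),((-185,-200,58),(340,257)),((-185,200,58),(218,226))]
def f(p):
    r=[]
    for n,l,a,b in obs:
        r+=list((proj(T,W(p,l))[0]-a)*2)+list((proj(S,W(p,l))[0]-b)*2)
    for l,a in cor:r+=list(proj(T,W(p,l))[0]-a)
    return np.array(r)
q=least_squares(f,[.59,.07,-.26]).x;print(q,np.degrees(q[2]),f(q).round(1))
for n,l,*_ in obs:print(n,W(q,l))
print("mark low",W(q,(-164,95,79.5)))
E
```

```text
dial top [0.50036661 0.18898389 0.0795    ] side [0.49830478 0.19456599 0.0795    ]
btn top [ 0.45051794 -0.00115733  0.08      ] side [0.44873119 0.00083343 0.08      ]
mark [0.45978219 0.20204843 0.0795    ] [0.46003885 0.2028682  0.0795    ]
bowl [0.4720812  0.07998611 0.075     ] [0.4713197  0.08023917 0.075     ]
[ 0.59386988  0.06942492 -0.25226587] -14.453769657690216 [-1.9  0.6  0.5 -1.7  0.4  0.7  0.5 -1.4 -0.2 -1.7 -0.2 -1.6  0.5  2.
 -2.8 -0.4]
dial [np.float64(0.4994431408346109), np.float64(0.19186915934612214), 0.0795]
btn [np.float64(0.44952339049165047), np.float64(-0.0018007106019327507), 0.08]
mark low [np.float64(0.45877246814551936), np.float64(0.20235230691814388), 0.0795]
```

```bash
cat >> h.py <<'E'
from scipy.spatial.transform import Rotation as Ro
def loc(o,X):
    R=Ro.from_euler("xyz",o["tool_rot"],degrees=True).as_matrix()
    return (R.T@(np.array(X)-o["eef_pos"])*1e3).round(1)
D=np.array([.4995,.191]);B=np.array([.4495,-.001])
def on(a,r=.03,c=D):a=np.radians(a);return c+r*np.array([np.cos(a),np.sin(a)])
E
python3 - <<'E'
from cell import manip
from h import *
o=manip.get_obs();print(on(160),loc(o,[*on(160),.15]))
E
```

```text
[0.47130922 0.2012606 ] [ 506.7 -701.3   81.4]
```

```bash
python3 -m crank '[[[0,60,-80,10,0,0,-5],[0,100,-140,16,0,0,-10],[0,200,-280,30,0,0,-20],[0,300,-420,40,0,0,-30],[0,400,-560,50,0,0,-46],[0,506,-701,60,0,0,-46],[0,506,-701,60,0,0,-46],[0,506,-701,60,0,0,-46],[0,506,-701,60,0,0,-46],[0,506,-701,60,0,0,-46],[0,506,-701,60,0,0,-46],[0,506,-701,60,0,0,-46],[0,506,-701,60,0,0,-46],[0,506,-701,60,0,0,-46],[0,506,-701,60,0,0,-46],[0,506,-701,60,0,0,-46],[0,506,-701,60,0,0,-46],[0,506,-701,60,0,0,-46],[0,506,-701,60,0,0,-46],[0,506,-701,60,0,0,-46]]]'; python3 - <<'E'
from cell import manip
from h import *
o=manip.get_obs();print(o['q'],o['eef_pos'],o['tool_rot'],o['ft_force'],loc(o,[*on(160),.12]))
E
```

```text
clock: 2.02
eef_pos: [0.4589, 0.172, 0.1737]
tool_rot: [180.0, -0.1, 60.6]
ft_force: [0.8, -1.3, 0.4]
gripper_width: 0.0002
[1.54407022e+01 6.57026734e+00 1.14378621e+02 2.31148427e-02
 5.89997036e+01 4.48420426e+01] [0.45890192 0.17199614 0.17368184] [ 1.79977529e+02 -5.03055283e-02  6.05867732e+01] [ 0.83148477 -1.30560611  0.39034322] [31.5 -3.6 53.7]
```

```bash
python3 -m crank '[[[0,20,-2,30,0,0,0],[0,31.5,-3.6,54,0,0,0],[0,31.5,-3.6,62,0,0,0],[0,31.5,-3.6,62,0,0,0],[0,31.5,-3.6,62,0,0,0],[0,31.5,-3.6,62,0,0,0]]]'; python3 - <<'E'
from cell import manip
from h import *
o=manip.get_obs();print(o['eef_pos'],o['tool_rot'],o['ft_force'],loc(o,[*on(160),.0795]))
T=manip.snapshot("top");S=manip.snapshot("side");W=manip.snapshot("wrist")
crop(T,215,165,120,90,6,"pics/t2.png");crop(S,255,190,110,85,7,"pics/s2.png");crop(W,0,0,640,400,1,"pics/w2.png")
E
```

```text
clock: 2.52
eef_pos: [0.4719, 0.2006, 0.1129]
tool_rot: [179.9, -0.1, 60.5]
ft_force: [-0.7, -0.5, 0.3]
gripper_width: 0.0005
[0.47189599 0.20058262 0.11287648] [ 1.79905902e+02 -1.07356386e-01  6.05306115e+01] [-0.7446911  -0.54300676  0.26104906] [ 0.2 -0.9 33.4]
```

View pics/s2.png

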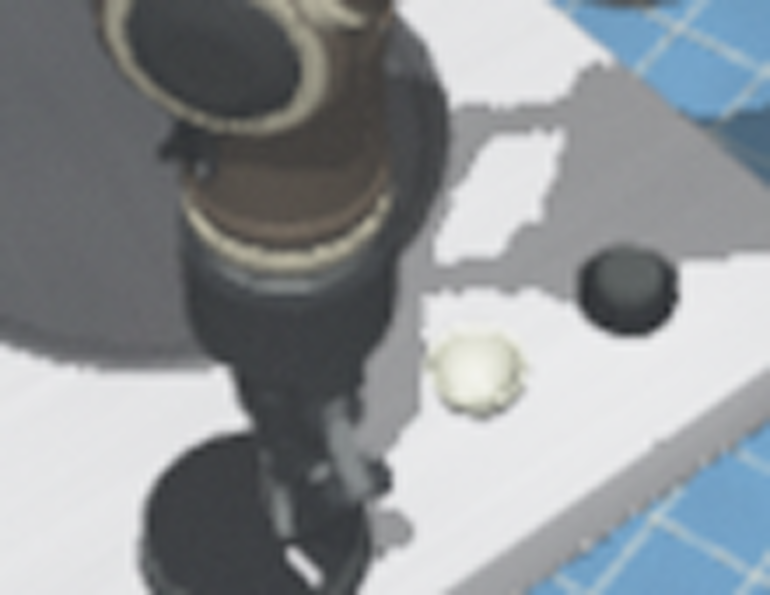

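View pics/w2.png

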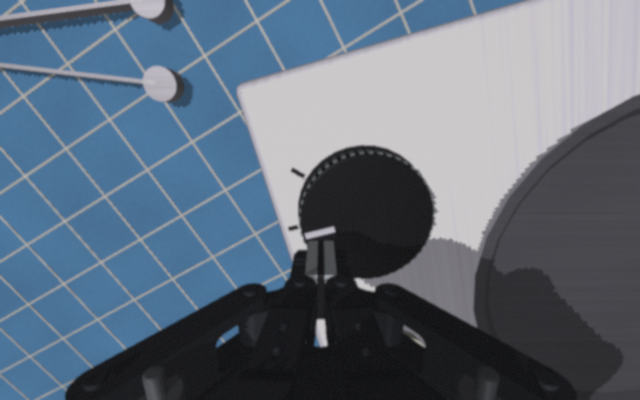

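View pics/t2.png

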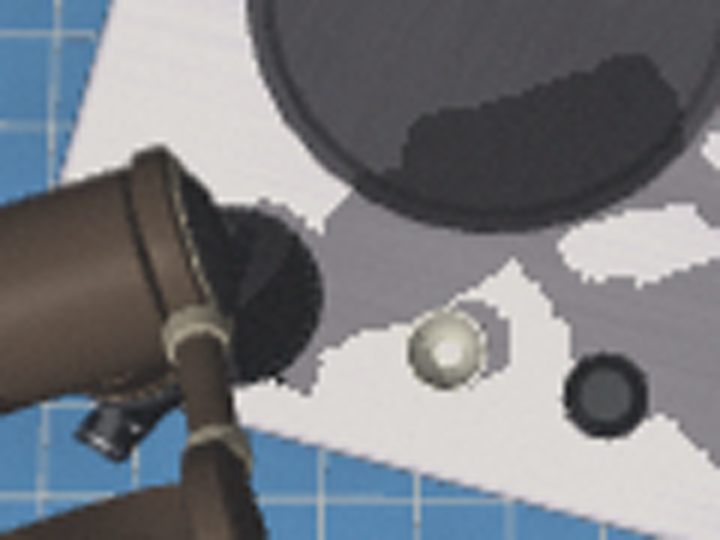

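The wrist picture shows the dial top, an ellipse spanning columns 300-434 and rows 146-278, with the tip over the pointer near (320,240). I'll cross-check the dial centre from this view.

```bash
python3 - <<'E'
from cell import manip
from h import *
W=manip.snapshot("wrist");
print(at(W,367,212,.0795),at(W,300,212,.0795),at(W,434,212,.0795))
o=manip.get_obs()
for a in (160,150,140,130,120,110,105,100):print(a,loc(o,[*on(a),.0745]))
a=[proj(W,[*on(t,.045),.0795])[0] for t in range(0,360,3)]
im=np.ascontiguousarray(W["color"][:,:,::-1])
cv2.polylines(im,[np.int32(a)],True,(0,0,255),1);cv2.imwrite("pics/w3.png",im)
E
```

```text
[0.50553287 0.19658198 0.0795    ] [0.46740601 0.21822377 0.0795    ] [0.54371867 0.17490387 0.0795    ]
160 [-0.2 -1.2 38.7]
150 [ 5.  -1.6 38.7]
140 [10.2 -1.1 38.7]
130 [15.3  0.3 38.7]
120 [20.   2.6 38.7]
110 [24.3  5.6 38.8]
105 [26.2  7.4 38.8]
100 [27.9  9.4 38.8]
```

View pics/w3.png

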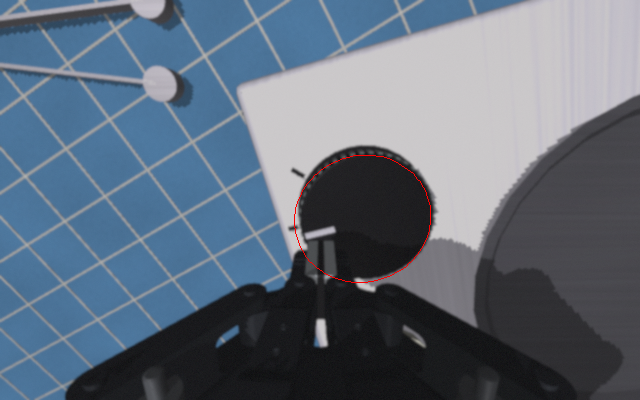

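```bash
sed -i 's/^D=.*;B/D=np.array([.501,.1925]);B/' h.py; python3 -m crank '[[[0,0,0,20,0,0,0],[0,0,0,30,0,0,0],[0,0,0,34,0,0,0],[0,0,0,36,0,0,0],[0,0,0,36,0,0,0],[0,0,0,36,0,0,0]]]'; python3 - <<'E'
from cell import manip
from h import *
o=manip.get_obs();print(o['eef_pos'],o['tool_rot'],o['ft_force'])
E
```

```text
clock: 3.22
eef_pos: [0.4718, 0.2009, 0.0777]
tool_rot: [180.0, -0.1, 60.5]
ft_force: [-2.5, -0.0, 5.3]
gripper_width: 0.0001
[0.47181076 0.20086941 0.07769703] [ 1.79956452e+02 -1.05310225e-01  6.04972328e+01] [-2.52595493 -0.04054007  5.3162486 ]
```

```bash
python3 - <<'E'
from cell import manip
from h import *
o=manip.get_obs();v=o['eef_pos'][:2]-D;r=np.hypot(*v);a=np.degrees(np.arctan2(v[1],v[0]));print(r,a)
for d in range(0,53,4):print(d,loc(o,[*on(a-d,r),.0757]))
E
```

```text
0.030365419885788468 164.00085804689374
0 [-0. -0.  2.]
4 [ 2.1 -0.4  2. ]
8 [ 4.2 -0.7  2. ]
12 [ 6.3 -0.8  2. ]
16 [ 8.4 -0.8  2. ]
20 [10.5 -0.6  2. ]
24 [12.6 -0.3  2. ]
28 [14.7  0.1  2. ]
32 [16.7  0.7  2. ]
36 [18.7  1.5  2. ]
40 [20.6  2.3  2. ]
44 [22.5  3.4  2. ]
48 [24.3  4.5  2. ]
52 [26.   5.8  2. ]
```

```bash
python3 -m crank '[[[0,0,0,2,0,0,0],[0,0,0,2,0,0,0],[0,2.1,-0.4,2,0,0,4],[0,4.2,-0.7,2,0,0,8],[0,6.3,-0.8,2,0,0,12],[0,8.4,-0.8,2,0,0,16],[0,10.5,-0.6,2,0,0,20],[0,10.5,-0.6,2,0,0,20]]]'; python3 - <<'E'
from cell import manip
from h import *
o=manip.get_obs();v=o['eef_pos'][:2]-D;r=np.hypot(*v);a=np.degrees(np.arctan2(v[1],v[0]));print(r,a,o['eef_pos'],o['tool_rot'],o['ft_force'])
W=manip.snapshot("wrist");crop(W,240,100,260,195,3,"pics/w4.png")
S=manip.snapshot("side");crop(S,255,220,110,75,7,"pics/s4.png")
for d in range(0,45,4):print(d,loc(o,[*on(a-d,.030),.0757]))
E
```

```text
clock: 3.88
eef_pos: [0.4771, 0.2113, 0.077]
tool_rot: [-180.0, -0.2, 40.3]
ft_force: [-2.8, 1.3, 6.3]
gripper_width: 0.0001
0.030387173895160588 141.87321586534907 [0.47709604 0.21126115 0.07702074] [-179.97964769   -0.20720745   40.34746039] [-2.84090184  1.32415403  6.32482144]
0 [0.1 0.4 1.3]
4 [2.1 0.  1.3]
8 [ 4.2 -0.2  1.3]
12 [ 6.3 -0.2  1.3]
16 [ 8.4 -0.1  1.4]
20 [10.5  0.1  1.4]
24 [12.5  0.5  1.4]
28 [14.6  1.   1.4]
32 [16.6  1.7  1.4]
36 [18.5  2.5  1.4]
40 [20.4  3.4  1.4]
44 [22.2  4.5  1.4]
```

View pics/w4.png

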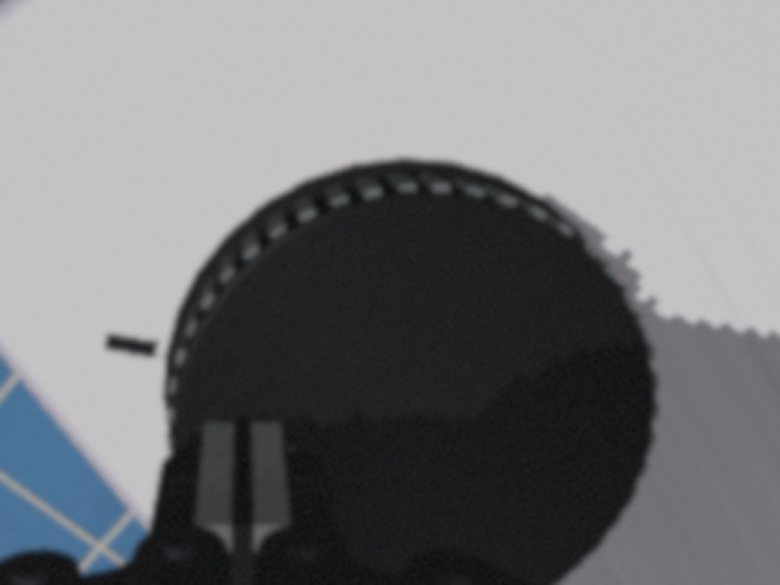

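View pics/s4.png

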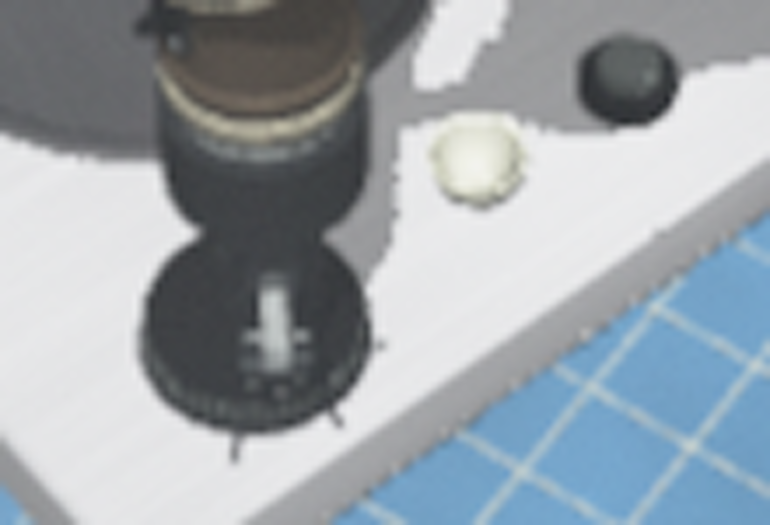

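The pointer is hidden under the finger, so the dial is turning with it. I'll press slightly harder and finish the arc.

```bash
python3 -m crank '[[[0,0,0,3.5,0,0,0],[0,2.1,0,3.5,0,0,4],[0,4.2,-0.2,3.5,0,0,8],[0,6.3,-0.2,3.5,0,0,12],[0,8.4,-0.1,3.5,0,0,16],[0,10.5,0.1,3.5,0,0,20],[0,12.5,0.5,3.5,0,0,24],[0,13.5,0.8,3.5,0,0,26],[0,13.5,0.8,3.5,0,0,26],[0,13.5,0.8,3.5,0,0,26]]]'; python3 - <<'E'
from cell import manip
from h import *
o=manip.get_obs();v=o['eef_pos'][:2]-D;r=np.hypot(*v);a=np.degrees(np.arctan2(v[1],v[0]));print(r,a,o['eef_pos'],o['tool_rot'],o['ft_force'],o['torque'])
E
```

```text
clock: 4.82
eef_pos: [0.4895, 0.2206, 0.0757]
tool_rot: [-179.8, -0.4, 14.5]
ft_force: [-1.6, 1.6, 8.3]
gripper_width: -0.0001
0.03038456264477536 112.32812916038398 [0.48945659 0.22060643 0.07569989] [-179.81759246   -0.38409631   14.46224225] [-1.60775762  1.62084572  8.25232743] [ 0.2053216   0.34888399 -0.03300964]
```

Total finger rotation is about 46°. Now I'll lift straight up and look.

```bash
python3 -m crank '[[[0,0,0,-8,0,0,0],[0,0,0,-30,0,0,0],[0,-30,30,-65,0,0,0],[0,-60,60,-90,0,0,0],[0,-60,60,-90,0,0,0],[0,-60,60,-90,0,0,0]]]'; python3 - <<'E'
from cell import manip
from h import *
o=manip.get_obs();print(o['eef_pos'],o['tool_rot'],o['ft_force'])
W=manip.snapshot("wrist");crop(W,0,0,640,400,1,"pics/w5.png")
S=manip.snapshot("side");crop(S,255,220,110,75,7,"pics/s5.png")
for a in(165.5,119.7):
    print(proj(S,[*on(a,.042),.0795]),(proj(S,[*on(a,.042),.0795])-[255,220])*7,proj(W,[*on(a,.042),.0795]))
E
```

```text
clock: 5.32
eef_pos: [0.446, 0.1453, 0.168]
tool_rot: [-179.9, -0.6, 14.4]
ft_force: [0.5, 0.1, 0.1]
gripper_width: -0.0003
[0.44601978 0.14530878 0.16798565] [-179.88447553   -0.61259928   14.36026092] [0.48500127 0.11475818 0.13950763]
[[300.192191   273.04590537]] [[316.34533702 371.32133762]] [[256.51989826 173.29744652]]
[[288.56879952 275.9690459 ]] [[234.98159661 391.78332132]] [[229.07365907 141.56808025]]
```

View pics/w5.png

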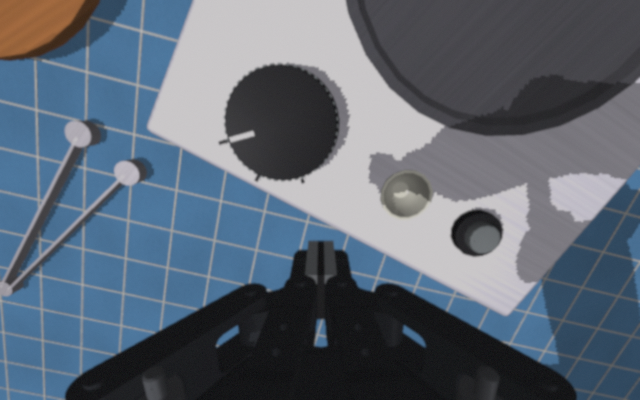

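View pics/s5.png

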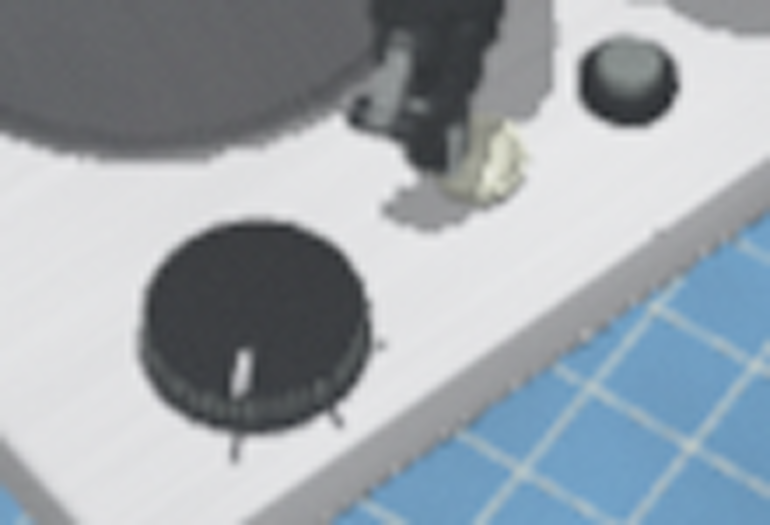

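The pointer now sits on the "high" tick: side crop (240,390) against a predicted (235,392), and wrist view (225,141) against (229,142). The wrist view also shows the button top at about (484,240).

```bash
python3 - <<'E'
from cell import manip
from h import *
W=manip.snapshot("wrist");print(at(W,484,240,.08), at(W,282,121,.0795))
o=manip.get_obs();print(loc(o,[.449,-.001,.14]),loc(o,[.449,-.001,.08]))
E
```

```text
[0.4525652  0.00155749 0.08      ] [0.50665915 0.19310205 0.0795    ]
[-34.7 144.5  24.6] [-35.2 144.7  84.6]
```

```bash
python3 -m crank '[[[0,-10,40,0,0,0,0],[0,-20,80,0,0,0,0],[0,-33,120,10,0,0,0],[0,-33.5,144,30,0,0,0],[0,-33.5,144,50,0,0,0],[0,-33.5,144,70,0,0,0],[0,-33.5,144,70,0,0,0],[0,-33.5,144,70,0,0,0]]]'; python3 - <<'E'
from cell import manip
from h import *
o=manip.get_obs();print(o['eef_pos'],o['tool_rot'],o['ft_force'],loc(o,[.4505,0,.074]))
W=manip.snapshot("wrist");crop(W,180,100,320,240,2.5,"pics/w6.png")
S=manip.snapshot("side");crop(S,275,190,110,75,7,"pics/s6.png")
E
```

```text
clock: 6.13
eef_pos: [0.4492, 0.0006, 0.0928]
tool_rot: [-179.7, -0.2, 14.5]
ft_force: [0.2, 0.4, 0.7]
gripper_width: 0.0002
[0.44917209 0.00062651 0.09279466] [-179.69437188   -0.22575717   14.45954658] [0.24558536 0.35438234 0.68078632] [ 1.1  1.  18.8]
```

View pics/w6.png

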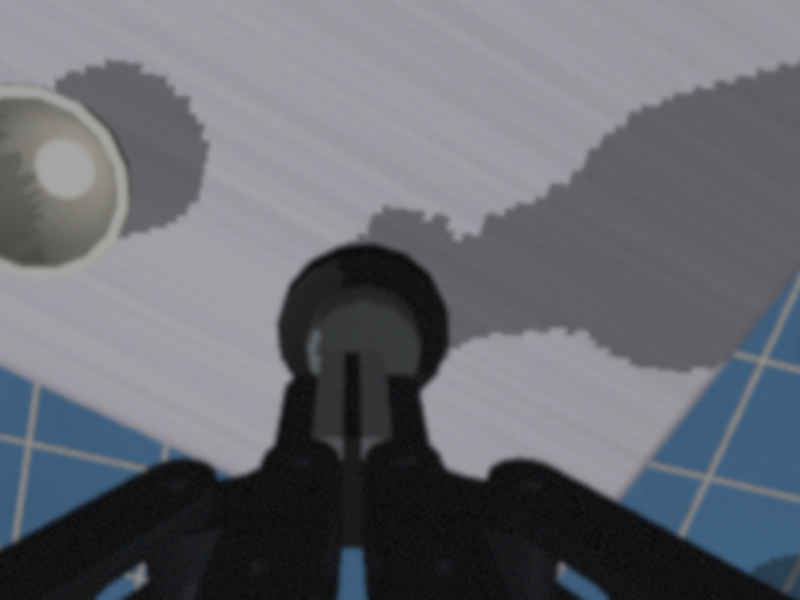

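View pics/s6.png

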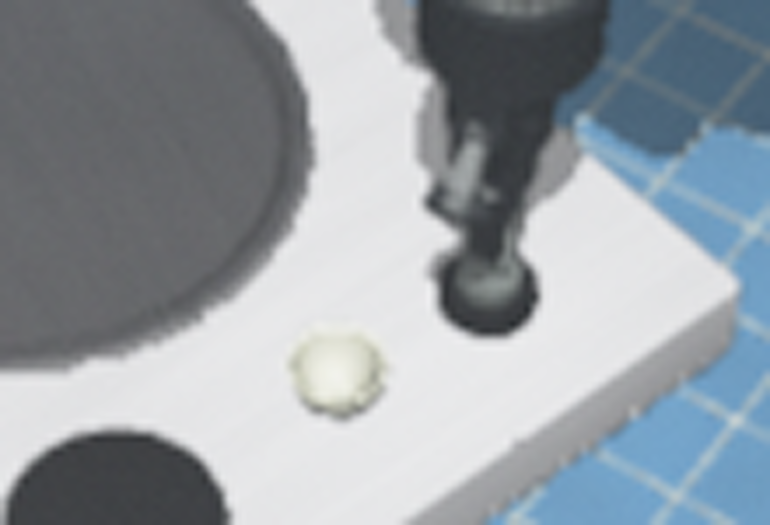

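```bash
python3 - <<'E'
from cell import manip
from h import *
W=manip.snapshot("wrist");o=manip.get_obs()
R=Ro.from_euler("xyz",o["tool_rot"],degrees=True).as_matrix()
for l in([0,0,0],[.011,0,0],[0,0,.0128],[.011,0,.0128]):
    print(l,(proj(W,o['eef_pos']+R@np.array(l))[0]-[180,100])*2.5)
p=at(W,180+363/2.5,100+347/2.5,.08);print(p,loc(o,p), R[:,0])
E
```

```text
[0, 0, 0] [350.26560501 385.87442142]
[0.011, 0, 0] [350.19892476 340.28824113]
[0, 0, 0.0128] [350.34868658 360.31985615]
[0.011, 0, 0.0128] [350.28846831 317.53576679]
[ 0.45466702 -0.00177384  0.08      ] [ 2.3  3.  15.4] [0.96809636 0.25038059 0.00994988]
```

```bash
python3 -m crank '[[[0,3.5,2.5,5,0,0,0],[0,3.5,2.5,10,0,0,0],[0,3.5,2.5,14,0,0,0],[0,3.5,2.5,17,0,0,0],[0,3.5,2.5,19.5,0,0,0],[0,3.5,2.5,20.5,0,0,0],[0,3.5,2.5,20.5,0,0,0],[0,3.5,2.5,20.5,0,0,0]]]'; python3 - <<'E'
from cell import manip
from h import *
o=manip.get_obs();print(o['eef_pos'],o['tool_rot'],o['ft_force'])
E
```

```text
clock: 6.95
eef_pos: [0.4562, -0.0008, 0.0753]
tool_rot: [-179.8, -0.6, 14.5]
ft_force: [-1.5, 0.4, 4.3]
gripper_width: 0.0001
[ 0.45615719 -0.00082891  0.07527926] [-179.82623834   -0.60867295   14.48541552] [-1.48811609  0.43890746  4.29652582]
```

```bash
python3 -m crank '[[[0,-3,0,2,0,0,0],[0,-3,0,4,0,0,0],[0,-3,0,4.5,0,0,0],[0,-3,0,4.5,0,0,0],[0,-3,0,4.5,0,0,0]]]'; python3 - <<'E'
from cell import manip
from h import *
o=manip.get_obs();print(o['eef_pos'],o['ft_force'])
S=manip.snapshot("side");crop(S,275,190,110,75,7,"pics/s7.png")
E
```

```text
clock: 7.37
eef_pos: [0.4554, -0.0015, 0.0737]
tool_rot: [-179.9, -0.8, 14.5]
ft_force: [-3.8, 1.9, 21.8]
gripper_width: 0.0001
[ 0.45537424 -0.00152192  0.07374885] [-3.83018892  1.87893385 21.80997602]
```

View pics/s7.png

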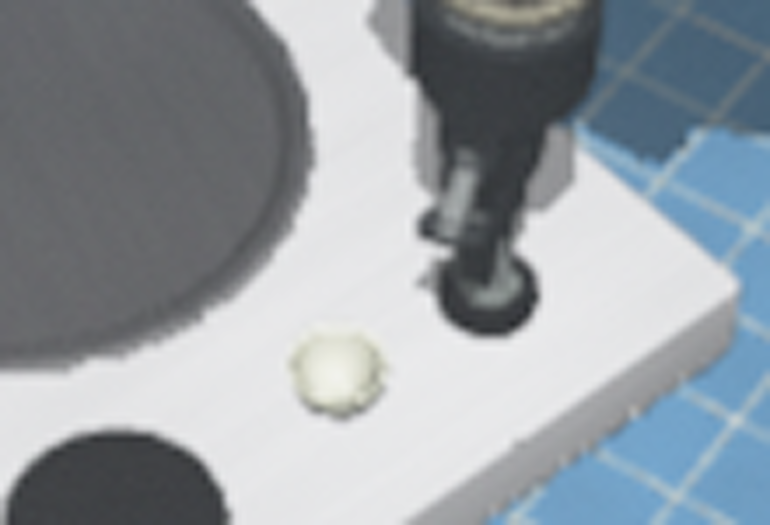

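The button bottomed out: the tip is at z 73.7 mm, which is 6 mm of travel, and the force jumped from 4 to 22 N at the stop. Now I'll lift off and check.

```bash
python3 -m crank '[[[0,0,0,-8,0,0,0],[0,0,0,-30,0,0,0],[0,0,0,-65,0,0,0],[0,-30,20,-100,0,0,0],[0,-60,40,-120,0,0,0],[0,-60,40,-120,0,0,0],[0,-60,40,-120,0,0,0],[0,-60,40,-120,0,0,0]]]'; python3 - <<'E'
from cell import manip
from h import *
o=manip.get_obs();print(o['eef_pos'],o['ft_force'])
S=manip.snapshot("side");crop(S,255,190,130,97,6,"pics/s8.png");T=manip.snapshot("top");crop(T,0,0,640,400,1,"pics/t8.png")
crop(T,225,190,110,70,7,"pics/t8c.png")
E
```

```text
clock: 8.08
eef_pos: [0.4051, -0.0559, 0.1921]
tool_rot: [-179.8, -0.8, 14.4]
ft_force: [-0.3, 0.9, 0.1]
gripper_width: -0.0001
[ 0.40511509 -0.05594349  0.19212755] [-0.30348369  0.91687753  0.13930799]
```

View pics/s8.png

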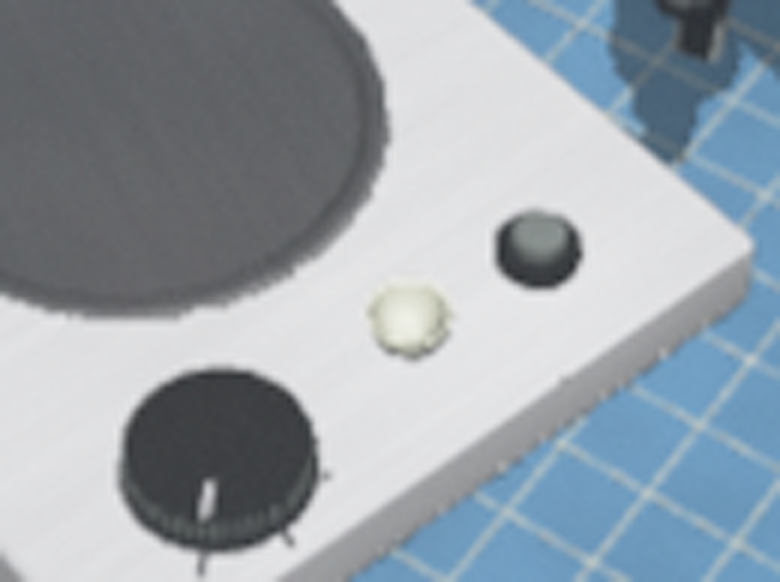

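View pics/t8.png

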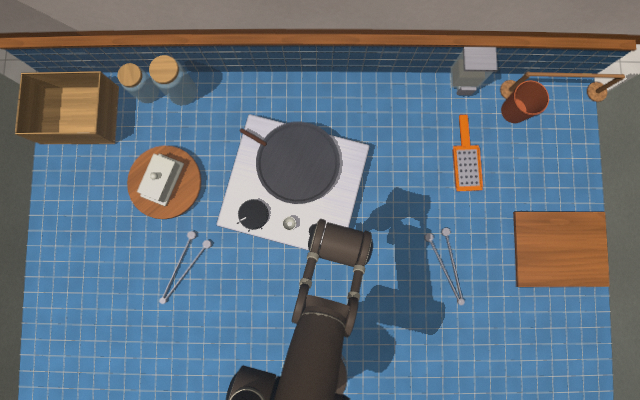

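View pics/t8c.png

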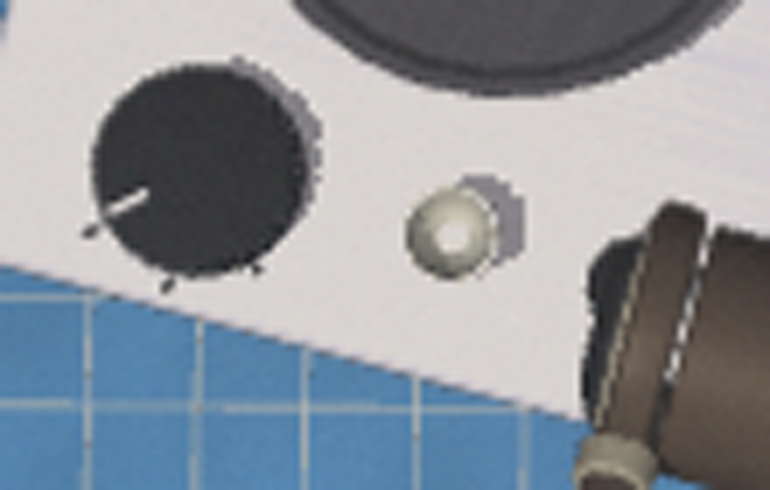

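The dial pointer is on the high tick, the button is up, the bowl is unmoved at crop (450,236), and everything else is in place. The arm is clear, so I'm handing in.

```bash
python3 -c "
from cell import manip
print(manip.hand_in())"
```

```text
the job is handed in; nothing more can be done
None
```

The hotplate is turned up one click, from low to high, and the start button was pressed fully down and released. I handed the job in about 8 s into the 38 s allowed; the hand-in gives no verdict.

- **Dial:** I rubbed it clockwise about 46° with the shut fingertips, 30 mm off its axis. The force readings were 5 to 8 N. The last pictures show the pointer resting on the high tick.
- **Button:** The fingertip bottomed out at 73.7 mm height, about 6 mm of travel. Force rose to about 22 N at the stop, more than the light press intended. The tip ended about 3 to 6 mm off the estimated button centre, but still on the button. After lifting off, the side picture shows the button up again.
- **Everything else:** In the final top picture the salt bowl, budare, turntable and butter dish, grater and tongs all appear where they started. The arm is clear and touches nothing.
- **Disagreement between cameras:** The top, side and wrist views differed by 3 to 8 mm on the dial centre and 2 to 6 mm on the button centre. I worked from values in between.

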